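# Level the jig plate with a wedge

## Task

Lay the spirit level gently on the jig plate, lengthwise (along the line from the pivot end to the end with the corner foot), and let go of it. Then push the wooden wedge, thin end first, under the plate's low corner foot until the level's bubble sits between its two lines, and leave the wedge there, flat on the bench and holding the plate level. Leave the other things on the bench where they are.

Things in the scene. Friction and masses are not known exactly. Their poses are not given: they have to be found in the camera images.
- stand: Fixed grey jig stand. Origin on the bench (give or take 3 mm: its height differs from setup to setup) under the plate's centre; x runs lengthwise from the foot end (-x) to the pivot end (+x). Pivot axis along y at x = +110, z = 46 mm. A 30 mm rest post at x = -60, y = -45 mm carries the plate at first. Under the plate nothing is in the wedge's way for y +20 to +80, x below +60 mm.
- plate_mid (a point): Centre of the top face of the bare aluminium jig plate, 220 x 150 x 12 mm, 1.3 kg; axes as the stand's, tilting with the plate. 52 mm above the stand's origin when level. It starts tilted 0.032 rad, foot end low, and turns freely on its pivot. A 10 mm high fence runs lengthwise along the edge at y = -68 mm; the rest of the top is clear.
- foot (a point): Lowest point of the dark foot under the low corner: a round bar 16 mm thick, 34 mm long along y, under a 50 mm wide tongue that juts 40 mm from the foot end at y = +50 mm (foot at x = -140 mm, 250 mm from the pivot; tongue ends 10 mm beyond it). Starts 5 to 11 mm above the bench, 8 mm lower than when level, so the wedge's tip goes in freely. Axes as plate_mid; the wedge is pushed along +x.
- level_mid (a point): Centre of the spirit level, half-way up: a dark steel bar 180 long (its x) x 40 wide (y) x 40 mm high (z), about 0.45 kg, starting upright on the bench. In its top is a green vial with a white 28 mm bubble and two black lines, 20 mm either side of the middle.
- bubble (a joint): Position of the bubble along the level's +x from the middle, m; 0 = centred, between its lines from -0.006 to 0.006. It goes to the high end, about 1 mm per mrad of the level's tilt, and settles in about 0.8 s.
- wedge_grip (a point): Centre of the wooden wedge's square handle, where it is held: a block 20 (x) x 30 (y) x 34 mm (z) standing on the wedge's thick end, its centre 41 mm above the wedge's underside, its top 56 mm. +x points to the thin end.
- wedge_tip (a point): Middle of the wedge's thin edge, at its underside, 140 mm ahead (+x) of wedge_grip. Wedge: hardwood, 150 long x 44 mm wide, underside flat, top sloping straight from 3 mm at the thin edge to 26 mm at the thick end, about 0.16 kg. Friction holds it where it is left under the foot.
- wedge: The whole wedge; origin under the middle of its length, axes as wedge_grip.
- level: The whole level; origin at the centre of its underside, axes as level_mid.
- packer: Flat wooden packer 110 x 44 x 15 mm, not needed; centre of its underside.
- hammer: Hammer lying near the robot's base, not needed; origin at its underside.
- tongs: Steel tongs 150 mm long, 8 mm high, not needed; centre of the underside.
- earth_clamp: Steel clamp with a copper jaw, 180 mm long, 20 mm high, not needed; underside.
- spray_can: Can 60 mm thick, 110 mm high, not needed; centre of its underside.
- copper_angle: Copper angle piece 60 x 40 x 48 mm, not needed; centre of its underside.
There are look-alikes about, which are no part of the job. Of the things shaped like the wedge, the wooden one is meant.

How it is judged (in metres and radians):
On the way, in this order (a step that is already met when the one before it is completed fails the run):
1. the level lies lengthwise on the still tilted plate, let go, its bubble well off the middle (x of level_mid in the frame of plate_mid between -0.06 and 0.06 m and y of level_mid in the frame of plate_mid between -0.06 and 0.06 m and z of level_mid in the frame of plate_mid between 0.015 and 0.026 m and angle between the x axis of level_mid and the x axis of plate_mid, either way round below 0.2 rad and angle between the z axis of level_mid and the z axis of plate_mid, either way round below 0.03 rad and contact force between the fingers and level below 0.1 N and contact force between level and stand above 1 N and not (value of joint bubble between -0.015 and 0.015 m)), for 0.2 s.
2. the wedge is under the foot and carries the plate, and the bubble is between its lines (x of level_mid in the frame of plate_mid between -0.06 and 0.06 m and y of level_mid in the frame of plate_mid between -0.06 and 0.06 m and z of level_mid in the frame of plate_mid between 0.015 and 0.026 m and angle between the x axis of level_mid and the x axis of plate_mid, either way round below 0.2 rad and angle between the z axis of level_mid and the z axis of plate_mid, either way round below 0.03 rad and x of wedge_tip in the frame of foot between 0.03 and 0.14 m and y of wedge_tip in the frame of foot between -0.035 and 0.035 m and contact force between wedge and stand above 1 N and angle between wedge_tip's own z axis and vertical below 0.06 rad and value of joint bubble between -0.006 and 0.006 m), for 0.3 s.
At the end, for the whole second after the job is handed in: The level lies flat on the plate, lengthwise within 0.2 rad, its middle within 60 mm of the plate's; the wedge lies flat on the bench, its thin edge 30 to 140 mm past the foot, within 35 mm sideways, carrying the plate; the bubble is within 6 mm of the middle; all at rest (all of step 2 and contact force between level and stand above 1 N and linear speed of each of wedge, level below 0.01 m/s and velocity of joint bubble between -0.01 and 0.01 m/s); the robot touches nothing.
It fails at once if another thing on the bench is pushed more than 40 mm or tipped over (distance of any of packer, hammer, tongs, earth_clamp, spray_can, copper_angle from where it was at the start of the episode above 0.04 m or angle between any of spray_can, copper_angle's own z axis and vertical above 0.5 rad).
It fails at once if the level is let go in the air, more than 15 mm above the plate (contact force between the fingers and level below 0.01 N and horizontal distance between level_mid and plate_mid below 0.12 m and z of level_mid in the frame of plate_mid above 0.035 m).
It also fails if it takes over 66 s, if anything falls off the work surface, if the arm or the gripper's body presses on something with over 40 N, if the wrist force passes 120 N, or if a joint passes its speed limit or range.

## Robot

A 6-joint arm with a two-finger parallel gripper is mounted at the origin on the work surface. World frame = base frame: x ahead of the robot, y to its left, z up, the work surface at z = 0. Lengths are in mm, angles in degrees, forces in N, time in s.
With the tool pointing down it reaches from about 300 to 850 mm from the base axis. Payload 4.2 kg.
Tool frame: the origin (TCP) lies at the very end of the fingers, on their centre line; the grasp point (between the pads) lies 19 mm behind it; z points along the fingers, y is the line along which they close (so a half turn about z gives the same grasp; the last joint's range is limited). The gripper opens to 91 mm and grips with 3 to 60 N. Pads are 32 mm wide; open, the fingers measure 118 mm over their backs; the gripper's body (76 mm by 178 mm) begins 60 mm behind the grasp point.
Start: joints at [-67.494, 18.312, 89.639, -0, 72.044, -1.146], TCP at [230.682, -526.718, 184.476] pointing down, gripper open.
Joint ranges: [-177.97, 177.97], [-48.28, 115.42], [12.27, 149.76], [-77.06, 257.06], [2.81, 150.46], [-146.56, 146.56]. Speed limits (degrees/s): [147.25, 147.25, 180, 180, 180, 180].

## Interface

Orientations are given as [roll, pitch, yaw] about the fixed x, y, z axes, in that order (R = Rz(yaw) Ry(pitch) Rx(roll)).
In Python, from workcell import env gives the robot as it stands.
- The arm moves only by the shell command python3 -m pendant 'ROWS' [FORCE]. ROWS is a JSON object of lists of equal length, an entry for each row: "translation": the shift along the tool's x, y, z in mm, a list of three; "roll": the turn about the tool's z in rad; "hand": the closure in counts, from 0 (fully open) to 255 (shut). In form: {"translation": [[dx, dy, dz], ...], "roll": [roll, ...], "hand": [hand, ...]}. A call has exactly 8 rows; each row shifts and turns the commanded pose from where the row before left it, along the tool's axes as they then stand; what a row does not reach is not made up. A row lasts 1/12 s, in which the tool goes at most 41.7 mm and 7.16 degrees, less where a joint would pass 70% of its speed; a pose out of reach is approached as far as the arm can. A call with a gripper value outside its range is refused whole. The fingers move at their own pace and stop on an object; FORCE is the grip in N (left out, the last holds). Time passes only in rows, so rows that do not move let the fingers close, or fill a call up. It gives the time, the measured TCP pose, the force, the opening and the grip force at its end, in the units of the state.
- env.state(): the state, without advancing time (a new reading comes with each control period).
- env.grab_frame(name): name is "scene" or "top" or "wrist"; returns a dict with "frame" (384x512x3 uint8, red, green, blue), "z_map" (384x512 float32, mm along the optical axis (not along the pixel's ray), 0 where there is no reading), "fx", "fy", "cx", "cy" (pixels), "pose" (4x4, takes a point from camera to world coordinates). Camera axes: x right, y down, z forward; pixel columns grow to the right and rows downward; lengths in mm; the calibration is good to about 2 mm. A picture is of the moment at which its call begins.
- env.job_done(): hands the job in; it is judged then, once.
Trained networks look in a picture, given as the dict that the camera call returned (one of the last four; its "shot" number tells which), for a name from the list of things; names that differ only in an ending like _2 or _b are one class to them, and where a whole thing is asked for, a point or a joint stands for the part that bears it (a point fixed in the world has none). Each returns a list of dicts, best first, with "score" (0 to 1); they miss things now and then, are a little off and sometimes report something else, mostly with a low value. They report only what shows in the picture. A call takes as long as a camera call. They do not tell look-alikes from the thing itself.
- env.recognise(picture, label): "rect" ([centre column, centre row, width, height] in pixels, round what is visible of it).
- env.regions_of(picture, label): "pixels" (384x512 bool, what is visible of it) and "rect" ([centre column, centre row, width, height] in pixels, round what is visible of it).
The state is a dict: "time_s": time; "qpos": joint angles; "qvel": joint speeds; "effort": joint torques, N m; "ee_pos": TCP position; "ee_rot": TCP orientation; "force": force on the tool from outside, world axes, zero at the start; "torque": the same for the moment, N m; "gripper_width": finger opening in mm; "gripper_force": force on a finger pad.
Only numpy, scipy, OpenCV 4.12 (cv2) and the standard library are available. Lean on these libraries where they do the work, as an engineer would, in place of code of your own. Each camera call takes 0.05 s, during which the arm holds its last target. There are 200 camera calls.

## Working session

There is one attempt and no reset: what is moved stays moved. The work goes in short steps, Python scripts to look and compute and a shell command to move; the robot and the scene stay as the last step left them, time stands still between calls to the robot, and variables do not carry over. Pictures are saved under pics/ and viewed, at most 10 in all, crops included, and the job is handed in when it is done.

```bash
mkdir -p pics
cat > h.py <<'E'
import numpy as np, cv2
from workcell import env
def pts(p,mask=None):
    z=p["z_map"]; v,u=np.nonzero((z>0)&(mask if mask is not None else z>0))
    d=z[v,u]; c=np.c_[(u-p["cx"])/p["fx"]*d,(v-p["cy"])/p["fy"]*d,d,np.ones(len(d))]
    return (c@p["pose"].T)[:,:3]
def save(p,n): cv2.imwrite(f"pics/{n}.png",p["frame"][:,:,::-1])
def summ(P):
    # median, top-ish z, min area rect of the upper points
    r=cv2.minAreaRect(P[:,:2].astype(np.float32))
    return "rect c",np.round(r[0],1),"size",np.round(r[1],1),"ang",round(r[2],1),"z pct",np.round(np.percentile(P[:,2],[2,50,98]),1)
E
python3 - <<'E'
from h import *
s=env.state(); print(s["ee_pos"],s["ee_rot"],s["gripper_width"])
a=[]
for n in("scene","top"):
    p=env.grab_frame(n); save(p,n+"0"); a.append(p["frame"])
    print(n,p["pose"].round(2).tolist(),p["fx"])
    for l in("level","wedge","stand","packer"):
        for r in env.regions_of(p,l):
            P=pts(p,r["pixels"]); 
            if len(P)>20: print(l,round(r["score"],2),np.round(r["rect"]),*summ(P))
E
```

```text
[ 230.47822722 -526.21954093  183.62900593] [-1.79902028e+02 -1.51153855e-03  2.36515008e+01] 91.17837949403615
scene [[0.34, 0.59, -0.74, 1468.33], [0.94, -0.2, 0.27, -349.35], [0.01, -0.79, -0.62, 836.28], [0.0, 0.0, 0.0, 1.0]] 381.81979399576056
level 0.84 [197. 225.  35.  48.] rect c [ 581.1 -215.3] size [183.   60.6] ang 11.8 z pct [ 5.9 38.6 44.3]
level 0.33 [318. 188.  99.  48.] rect c [518.5 210.9] size [309.5 282.2] ang 83.2 z pct [ 8.1 50.1 63.8]
wedge 0.74 [112. 256.  18.  23.] rect c [ 631.2 -488.8] size [42.4 81.8] ang 88.5 z pct [ 3.4 10.8 17.3]
wedge 0.66 [118. 196.  33.  25.] rect c [ 325.7 -446. ] size [ 64.4 156.8] ang 54.6 z pct [ 2.7 17.  58.9]
wedge 0.65 [170. 203.  19.  32.] rect c [ 433.2 -279.7] size [ 54.6 155.2] ang 74.3 z pct [ 1.3 16.1 58.9]
stand 0.91 [320. 189.  98.  53.] rect c [573.4 209. ] size [306.9 188.7] ang 88.6 z pct [ 8.2 50.  63.7]
packer 0.71 [122. 226.  21.  27.] rect c [ 496.6 -444.3] size [112.9  44.1] ang 8.0 z pct [ 5.9 16.6 19.7]
packer 0.41 [154. 176.  22.  41.] rect c [ 240.8 -313.2] size [ 86.7 305.2] ang 80.3 z pct [ 6.7 25.  30.1]

[... 385 characters left out ...]
27.3 -442.2] size [ 51.3 147.4] ang 53.3 z pct [-1.9 15.  58.3]
wedge 0.66 [380. 157.  17.  46.] rect c [ 675.1 -494.7] size [ 49.5 159.9] ang 86.4 z pct [-1.5 13.8 57. ]
wedge 0.6 [323. 224.  25.  46.] rect c [ 433.5 -276.2] size [ 45.2 151.6] ang 74.3 z pct [ 0.5 13.4 56.5]
stand 0.71 [187. 184.  88.  59.] rect c [572.6 209. ] size [308.1 194.3] ang 88.6 z pct [ 3.1 47.4 62.4]
stand 0.63 [345. 143.  16.  24.] rect c [ 721.  -355.1] size [44.2 75.2] ang 69.9 z pct [-3.5  5.5 47.5]
packer 0.78 [370. 208.  21.  33.] rect c [ 497.3 -445.5] size [114.   48.4] ang 9.7 z pct [-0.9 14.3 22.2]
packer 0.2 [309. 180.  23.  50.] rect c [ 581.8 -225.3] size [179.3  41.9] ang 11.7 z pct [ 8.8 37.5 45.8]
```

View pics/scene0.png

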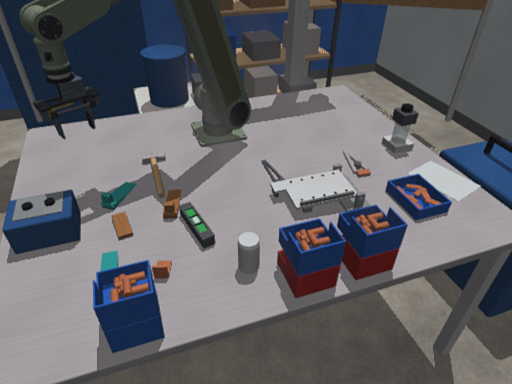

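View pics/top0.png

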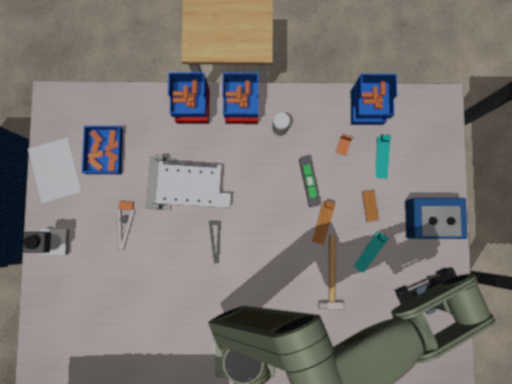

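The scene view shows the level near (197,225), the orange-brown wooden wedge at (170,203), with teal look-alikes at (118,196) and (110,262). The top view shows the plate at (190,184) with its tongue at (225,200), i.e. the foot end faces world -y. The wooden wedge is at (323,224) with its handle at the upper end (328,204), and the level is at (311,180).

Moving above the level.

```bash
python3 -m pendant '{"translation":[[36.8,-11.2,-2],[36.8,-11.2,-2],[36.8,-11.2,-2],[36.8,-11.2,-2],[36.8,-11.2,-2],[36.8,-11.2,-2],[36.8,-11.2,-2],[36.8,-11.2,-2]],"roll":[0,0,0,0,0,0,0,0],"hand":[0,0,0,0,0,0,0,0]}' 30
python3 -m pendant '{"translation":[[36.8,-11.2,0],[36.8,-11.2,0],[36.8,-11.2,0],[36.8,-11.2,0],[0,0,0],[0,0,0],[0,0,0],[0,0,0]],"roll":[0,0,0,0,0.1,0.1,0,0],"hand":[0,0,0,0,0,0,0,0]}'
cat >> h.py <<'E'
def togo(x,y,z,yaw):
    """remaining shift in the tool's present axes (mm) and roll (rad)"""
    from scipy.spatial.transform import Rotation as R
    s=env.state(); r=R.from_euler("xyz",s["ee_rot"],degrees=True)
    d=r.inv().apply(np.array([x,y,z])-s["ee_pos"]); dy=(yaw-s["ee_rot"][2]+180)%360-180
    print("at",np.round(s["ee_pos"],1),np.round(s["ee_rot"],1),"t",round(s["time_s"],2),"shift",d.round(1),"roll",round(-np.radians(dy),3),"q",np.round(s["qpos"],0))
E
python3 - <<'E'
from h import *
p=env.grab_frame("wrist"); save(p,"w1"); print(p["pose"].round(2).tolist(),p["fx"])
for r in env.regions_of(p,"level"):
    P=pts(p,r["pixels"]); print(r["score"],r["rect"],*summ(P)); Q=P[P[:,2]>34]; print(*summ(Q))
p=env.grab_frame("top")
for r in env.regions_of(p,"stand")[:1]:
    P=pts(p,r["pixels"]); Q=P[(P[:,2]>38)&(P[:,2]<56)]; print(*summ(Q))
    for lo in range(35,70,3): print(lo,[np.round(np.percentile(P[(P[:,2]>lo)&(P[:,2]<lo+3)][:,k],[2,98])) if ((P[:,2]>lo)&(P[:,2]<lo+3)).sum()>5 else 0 for k in(0,1)])
togo(581,-226,120,12)
E
```

```text
time_s: 1.17
ee_pos: [465.6, -325.1, 200.8]
ee_rot: [180.0, -0.0, 23.7]
force: [0.6, -0.8, 0.2]
gripper_width: 91.3
gripper_force: 0.0
time_s: 1.83
ee_pos: [581.3, -226.3, 200.4]
ee_rot: [180.0, 0.0, 12.4]
force: [0.2, -0.1, 0.2]
gripper_width: 91.2
gripper_force: 0.0
[[0.21, -0.94, -0.25, 652.24], [-0.98, -0.21, -0.06, -210.75], [-0.0, 0.26, -0.97, 401.9], [0.0, 0.0, 0.0, 1.0]] 305.29565179676604
0.79 [254.8, 167.4, 32.9, 150.6] rect c [ 577.8 -226.2] size [192.7  45.7] ang 12.3 z pct [35.4 40.6 42.6]
rect c [ 582.  -225.7] size [178.4  40. ] ang 12.0 z pct [35.5 40.6 42.6]
rect c [575.5 189.4] size [265.4 187.3] ang 89.7 z pct [40.  48.2 55.3]
35 [array([489., 622.]), array([ 64., 275.])]
38 [array([488., 626.]), array([ 62., 287.])]
41 [array([490., 632.]), array([ 61., 300.])]
44 [array([494., 629.]), array([ 66., 303.])]
47 [array([494., 631.]), array([ 75., 307.])]
50 [array([496., 638.]), array([ 97., 310.])]
53 [array([496., 641.]), array([118., 312.])]
56 [array([485., 644.]), array([113., 316.])]
59 [array([492., 664.]), array([110., 318.])]
62 [array([481., 661.]), array([141., 330.])]
65 [array([481., 659.]), array([161., 328.])]
68 [array([485., 663.]), array([296., 321.])]
at [ 580.9 -226.9  200.6] [180.   -0.   12.2] t 2.03 shift [ 0.2 -0.8 80.6] roll 0.004 q [-22.  22.  81.  -0.  76.  55.]
```

View pics/w1.png

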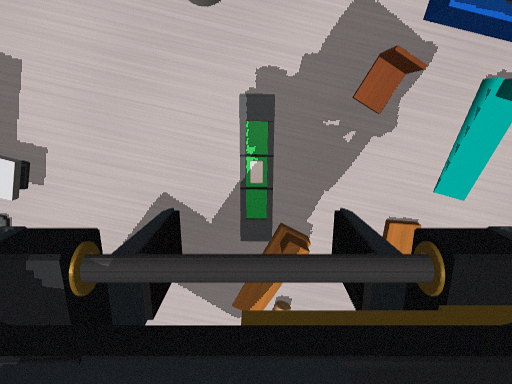

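The wrist view shows the level upright at (257,167), midway between the fingers and with a clear way down. I'll descend and grip it.

```bash
python3 -m pendant '{"translation":[[1,-1,38],[0,0,38],[0,0,38],[0,0,38],[0,0,38],[0,0,0],[0,0,0],[0,0,0]],"roll":[0,0,0,0,0,0,0,0],"hand":[0,0,0,0,0,0,255,255]}' 30
python3 -m pendant '{"translation":[[0,0,0],[0,0,0],[0,0,0],[0,0,0],[0,0,0],[0,0,-20],[0,0,-40],[0,0,-40]],"roll":[0,0,0,0,0,0,0,0],"hand":[255,255,255,255,255,255,255,255]}' 30
python3 -m pendant '{"translation":[[0,0,-40],[0,0,-40],[0,0,-30],[0,0,0],[0,0,0],[0,0,0],[0,0,0],[0,0,0]],"roll":[0,0,0,0,0,0,0,0],"hand":[255,255,255,255,255,255,255,255]}' 30
python3 - <<'E'
from h import *
togo(568,60,220,90)
E
```

```text
time_s: 2.7
ee_pos: [583.6, -226.2, 12.6]
ee_rot: [179.9, -0.2, 12.2]
force: [-0.5, -0.1, 0.6]
gripper_width: 80.1
gripper_force: 0.0
time_s: 3.37
ee_pos: [580.7, -224.7, 110.2]
ee_rot: [-179.9, 0.2, 12.2]
force: [1.4, -0.1, -0.5]
gripper_width: 27.5
gripper_force: 0.0
time_s: 4.03
ee_pos: [581.2, -224.9, 218.5]
ee_rot: [-179.9, 0.2, 12.2]
force: [-0.1, -0.3, -0.4]
gripper_width: 0.7
gripper_force: 0.0
at [ 581.2 -224.9  218.5] [-179.9    0.2   12.2] t 4.03 shift [  47.3 -281.2   -1.1] roll -1.358 q [-22.  22.  79.  -0.  79.  56.]
```

The fingers closed more slowly than I allowed for, so the lift came up empty. I'll reopen and look again.

```bash
python3 -m pendant '{"translation":[[0,0,0],[0,0,0],[0,0,0],[0,0,0],[0,0,0],[0,0,0],[0,0,0],[0,0,0]],"roll":[0,0,0,0,0,0,0,0],"hand":[0,0,0,0,0,0,0,0]}' 30
python3 - <<'E'
from h import *
p=env.grab_frame("wrist")
for r in env.regions_of(p,"level"):
    P=pts(p,r["pixels"]); print(r["score"],r["rect"],*summ(P)); Q=P[P[:,2]>34]; print(*summ(Q))
togo(582,-225.7,10,12)
E
```

```text
time_s: 4.7
ee_pos: [582.0, -225.3, 220.5]
ee_rot: [180.0, -0.0, 12.2]
force: [1.2, -1.0, 0.2]
gripper_width: 51.2
gripper_force: 0.0
0.83 [253.7, 166.3, 28.8, 144.0] rect c [ 572.3 -227.5] size [197.5  46.1] ang 12.6 z pct [35.3 40.5 42.7]
rect c [ 581.3 -225.8] size [178.9  40. ] ang 12.1 z pct [35.4 40.6 42.7]
at [ 582.  -225.3  220.5] [180.   -0.   12.2] t 4.8 shift [-1.000e-01  4.000e-01  2.105e+02] roll 0.003 q [-22.  22.  79.  -0.  79.  56.]
```

The level hasn't moved. I'll descend again and give the close enough time.

```bash
python3 -m pendant '{"translation":[[0,0,0],[0,0,35],[0,0,35],[0,0,35],[0,0,35],[0,0,35],[0,0,35],[0,0,0]],"roll":[0,0,0,0,0,0,0,0],"hand":[0,0,0,0,0,0,0,0]}' 30
python3 -m pendant '{"translation":[[0,0,0],[0,0,0],[0,0,0],[0,0,0],[0,0,0],[0,0,0],[0,0,0],[0,0,0]],"roll":[0,0,0,0,0,0,0,0],"hand":[255,255,255,255,255,255,255,255]}' 30
python3 -m pendant '{"translation":[[0,0,0],[0,0,0],[0,0,0],[0,0,0],[0,0,0],[0,0,0],[0,0,-10],[0,0,-20]],"roll":[0,0,0,0,0,0,0,0],"hand":[255,255,255,255,255,255,255,255]}' 30
```

```text
time_s: 5.47
ee_pos: [576.7, -223.1, 3.6]
ee_rot: [-179.5, 0.7, 12.2]
force: [-1.4, 0.4, -0.8]
gripper_width: 91.0
gripper_force: 0.0
time_s: 6.13
ee_pos: [582.1, -225.3, 10.8]
ee_rot: [180.0, -0.0, 12.2]
force: [0.1, 0.8, -0.5]
gripper_width: 40.3
gripper_force: 0.0
time_s: 6.8
ee_pos: [579.9, -224.5, 38.5]
ee_rot: [-179.8, 0.3, 12.2]
force: [0.3, 0.2, -0.3]
gripper_width: -0.0
gripper_force: 0.0
```

Run:
```python
from h import *
p=env.grab_frame("wrist"); save(p,"w2")
q=env.grab_frame("scene"); f=cv2.resize(q["frame"][140:290,80:300],None,fx=2.5,fy=2.5)
cv2.imwrite("pics/w2.png",np.hstack([cv2.resize(p["frame"],(375,281)),np.zeros((281,10,3),np.uint8),cv2.resize(f,(412,281))])[:,:,::-1])
for pp in (p,q):
  for r in env.regions_of(pp,"level"):
    P=pts(pp,r["pixels"]); print(r["score"],r["rect"],*summ(P))
togo(582,-225.7,10,12); print(env.state()["gripper_width"])
```

```text
0.87 [258.9, 187.0, 60.5, 219.7] rect c [ 596.7 -223. ] size [156.8  49.4] ang 12.1 z pct [35.4 40.8 42.6]
0.44 [467.6, 57.6, 88.7, 115.2] rect c [ 718.7 -354.5] size [44.6 69.2] ang 72.6 z pct [ 3.5  7.3 27.6]
0.81 [195.7, 224.8, 35.8, 51.6] rect c [ 557.3 -221.3] size [233.1  59.1] ang 11.7 z pct [ 2.1 38.1 45. ]
at [ 582.4 -225.5   41.1] [ 1.799e+02 -1.000e-01  1.220e+01] t 7.0 shift [-0.5  0.1 31.1] roll 0.003 q [-22.  29.  94.  -0.  57.  56.]
0.5432407481748135
```

View pics/w2.png

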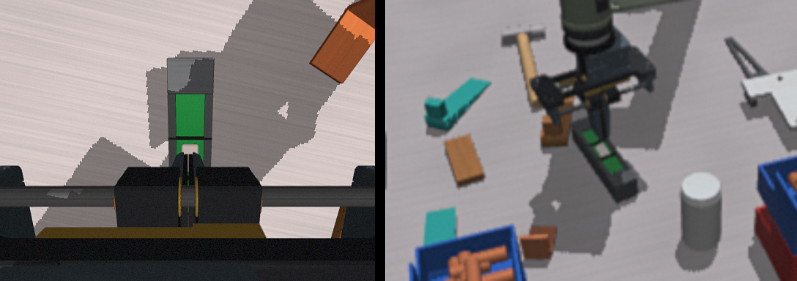

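The fingers are shut and sit on top of the level at (190,150) in the left half; the level is unmoved. I'll try again with a lower grasp and read the force before lifting.

```bash
python3 -m pendant '{"translation":[[0,0,-20],[0,0,0],[0,0,0],[0,0,0],[0,0,0],[0,0,0],[0,0,0],[0,0,0]],"roll":[0,0,0,0,0,0,0,0],"hand":[0,0,0,0,0,0,0,0]}' 40
python3 -m pendant '{"translation":[[0,0,0],[0,0,0],[0,0,15],[0,0,15],[0,0,15],[0,0,6],[0,0,0],[0,0,0]],"roll":[0,0,0,0,0,0,0,0],"hand":[0,0,0,0,0,0,0,0]}' 40
python3 -m pendant '{"translation":[[0,0,0],[0,0,0],[0,0,0],[0,0,0],[0,0,0],[0,0,0],[0,0,0],[0,0,0]],"roll":[0,0,0,0,0,0,0,0],"hand":[255,255,255,255,255,255,255,255]}' 40
python3 -m pendant '{"translation":[[0,0,0],[0,0,0],[0,0,0],[0,0,0],[0,0,0],[0,0,0],[0,0,0],[0,0,0]],"roll":[0,0,0,0,0,0,0,0],"hand":[255,255,255,255,255,255,255,255]}' 40
```

```text
time_s: 7.67
ee_pos: [581.8, -225.2, 60.0]
ee_rot: [-180.0, 0.0, 12.2]
force: [-0.1, 0.3, 0.2]
gripper_width: 50.9
gripper_force: 0.0
time_s: 8.33
ee_pos: [582.2, -225.3, 9.6]
ee_rot: [180.0, -0.0, 12.2]
force: [-0.5, 0.2, -0.3]
gripper_width: 91.6
gripper_force: 0.0
time_s: 9.0
ee_pos: [582.0, -225.3, 9.5]
ee_rot: [180.0, 0.0, 12.2]
force: [0.6, 0.2, 0.8]
gripper_width: 40.7
gripper_force: 1.1
time_s: 9.67
ee_pos: [582.2, -225.6, 9.5]
ee_rot: [180.0, -0.0, 12.2]
force: [-0.3, -3.1, 0.1]
gripper_width: 38.2
gripper_force: 40.0
```

Gripped at 40 N. Lifting gently.

```bash
python3 -m pendant '{"translation":[[0,0,0],[0,0,-3],[0,0,-6],[0,0,-10],[0,0,-10],[0,0,-10],[0,0,-10],[0,0,-10]],"roll":[0,0,0,0,0,0,0,0],"hand":[255,255,255,255,255,255,255,255]}' 50
python3 -m pendant '{"translation":[[0,0,-15],[0,0,-20],[0,0,-25],[0,0,-25],[0,0,-20],[0,0,-15],[0,0,-10],[0,0,0]],"roll":[0,0,0,0,0,0,0,0],"hand":[255,255,255,255,255,255,255,255]}' 50
python3 - <<'E'
from h import *
togo(572,60,200,12)
E
```

```text
time_s: 10.33
ee_pos: [582.3, -225.3, 70.2]
ee_rot: [180.0, -0.1, 12.2]
force: [0.4, -0.4, -0.1]
gripper_width: 0.4
gripper_force: 0.0
time_s: 11.0
ee_pos: [583.2, -225.6, 201.6]
ee_rot: [179.8, -0.3, 12.2]
force: [0.1, -0.4, -0.1]
gripper_width: 0.4
gripper_force: 0.0
at [ 583.2 -225.6  201.6] [179.8  -0.3  12.2] t 11.0 shift [  49.4 -281.6    1. ] roll 0.003 q [-22.  22.  81.   0.  76.  56.]
```

```bash
python3 -m pendant '{"translation":[[0,0,0],[0,0,0],[0,0,0],[0,0,0],[0,0,0],[0,0,0],[0,0,0],[0,0,0]],"roll":[0,0,0,0,0,0,0,0],"hand":[0,0,0,0,0,0,0,0]}' 60
python3 - <<'E'
from h import *
p=env.grab_frame("wrist"); save(p,"w3")
for r in env.regions_of(p,"level"):
    P=pts(p,r["pixels"]); print(r["score"],r["rect"],*summ(P)); Q=P[P[:,2]>34]; print(*summ(Q))
togo(582,-225.7,10,12)
E
```

```text
time_s: 11.67
ee_pos: [582.0, -225.2, 198.3]
ee_rot: [-180.0, 0.0, 12.2]
force: [0.6, 0.2, -0.6]
gripper_width: 50.8
gripper_force: 0.0
0.96 [252.7, 169.8, 30.0, 152.3] rect c [ 570.8 -226.6] size [197.8  46.8] ang 12.0 z pct [35.  40.5 42.6]
rect c [ 580.4 -224.5] size [178.2  40. ] ang 12.0 z pct [35.5 40.6 42.6]
at [ 582.  -225.3  198.4] [180.    0.   12.2] t 11.77 shift [-1.000e-01  4.000e-01  1.884e+02] roll 0.003 q [-22.  22.  81.  -0.  76.  56.]
```

View pics/w3.png

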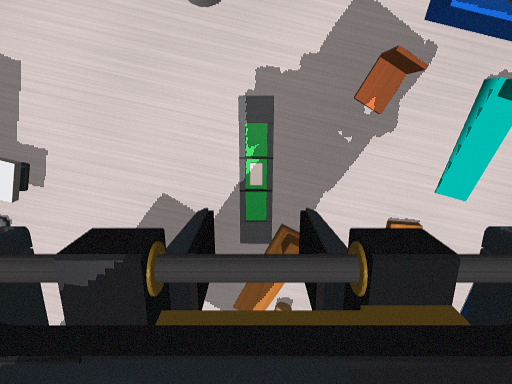

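The level at (256,170) is still in place. I'll grip deeper at full force, lift in very small steps and watch the force.

```bash
python3 -m pendant '{"translation":[[-1,0,30],[0,1,35],[0,0,35],[0,0,35],[0,0,30],[0,0,20],[0,0,8],[0,0,0]],"roll":[0,0,0,0,0,0,0,0],"hand":[90,90,90,90,90,90,90,255]}' 60
python3 -m pendant '{"translation":[[0,0,0],[0,0,0],[0,0,0],[0,0,0],[0,0,0],[0,0,0],[0,0,0],[0,0,0]],"roll":[0,0,0,0,0,0,0,0],"hand":[255,255,255,255,255,255,255,255]}' 60
python3 -m pendant '{"translation":[[0,0,-1],[0,0,-1],[0,0,-1],[0,0,-1],[0,0,0],[0,0,0],[0,0,0],[0,0,0]],"roll":[0,0,0,0,0,0,0,0],"hand":[255,255,255,255,255,255,255,255]}' 60
```

```text
time_s: 12.43
ee_pos: [580.0, -225.9, 3.5]
ee_rot: [-179.9, 0.2, 12.2]
force: [0.2, 0.3, 0.5]
gripper_width: 54.9
gripper_force: 0.0
time_s: 13.1
ee_pos: [582.2, -225.9, 7.4]
ee_rot: [180.0, -0.2, 12.2]
force: [0.1, 4.8, 6.5]
gripper_width: 38.7
gripper_force: 60.0
time_s: 13.77
ee_pos: [581.2, -226.5, 9.2]
ee_rot: [-180.0, 0.0, 12.2]
force: [1.1, -0.5, -4.7]
gripper_width: 38.7
gripper_force: 60.0
```

```bash
python3 -m pendant '{"translation":[[0,0,-2],[0,0,-4],[0,0,-5],[0,0,-6],[0,0,-6],[0,0,-6],[0,0,-5],[0,0,-4]],"roll":[0,0,0,0,0,0,0,0],"hand":[255,255,255,255,255,255,255,255]}' 60
python3 - <<'E'
from h import *
p=env.grab_frame("wrist")
for r in env.regions_of(p,"level")[:1]:
    P=pts(p,r["pixels"]); print(r["score"],*summ(P))
E
```

```text
time_s: 14.43
ee_pos: [581.6, -226.6, 48.5]
ee_rot: [180.0, -0.1, 12.2]
force: [0.3, -0.6, -5.5]
gripper_width: 38.7
gripper_force: 60.0
0.84 rect c [ 584.8 -226. ] size [186.2  60.7] ang 12.2 z pct [77.  81.9 83.8]
```

Held: underside at about 42 mm. I'll raise it, turn it lengthwise and carry it toward the plate.

```bash
python3 -m pendant '{"translation":[[0,0,-6],[0,0,-10],[0,0,-14],[0,0,-16],[0,0,-16],[0,0,-16],[0,0,-14],[0,0,-10]],"roll":[0,0,-0.05,-0.1,-0.1,-0.1,-0.1,-0.1],"hand":[255,255,255,255,255,255,255,255]}' 60
python3 -m pendant '{"translation":[[0,0,0],[0,0,0],[0,0,0],[0,0,0],[0,0,0],[0,0,0],[0,0,0],[10,0,0]],"roll":[-0.12,-0.12,-0.12,-0.12,-0.12,-0.12,-0.09,0],"hand":[255,255,255,255,255,255,255,255]}' 60
python3 -m pendant '{"translation":[[20,0,0],[30,0,0],[40,0,0],[40,0,0],[40,0,0],[40,0,0],[40,0,0],[40,0,0]],"roll":[0,0,0,0,0,0,0,0],"hand":[255,255,255,255,255,255,255,255]}' 60
python3 -m pendant '{"translation":[[30,0,0],[20,0,0],[10,0,0],[5,0,0],[0,0,0],[0,0,0],[0,0,0],[0,0,0]],"roll":[0,0,0,0,0,0,0,0],"hand":[255,255,255,255,255,255,255,255]}' 60
python3 - <<'E'
from h import *
p=env.grab_frame("wrist"); save(p,"w4")
for r in env.regions_of(p,"stand")[:1]:
    P=pts(p,r["pixels"]); np.save("P.npy",P); print(r["score"],r["rect"],*summ(P))
    # plate top surface: fit plane robustly
    Q=P[(P[:,2]>38)&(P[:,2]<58)]
    for _ in range(6):
        c=np.linalg.lstsq(np.c_[Q[:,:2],np.ones(len(Q))],Q[:,2],rcond=None)[0]
        e=Q[:,2]-np.c_[Q[:,:2],np.ones(len(Q))]@c; Q=Q[abs(e)<max(1.5,2*e.std())]
    print("plane",c,len(Q),*summ(Q))
    e=P[:,2]-np.c_[P[:,:2],np.ones(len(P))]@c; F=P[(e>7)&(e<13)]; print("fence",*summ(F))
for r in env.regions_of(p,"level")[:1]:
    P=pts(p,r["pixels"]);print(r["score"],*summ(P))
togo(571,211,120,90)
E
```

```text
time_s: 15.2
ee_pos: [581.8, -226.7, 151.8]
ee_rot: [179.9, -0.1, 44.0]
force: [-0.3, -0.1, -5.0]
gripper_width: 38.8
gripper_force: 60.0
time_s: 15.87
ee_pos: [581.3, -217.8, 150.0]
ee_rot: [180.0, 0.1, 90.1]
force: [0.3, -0.6, -4.7]
gripper_width: 38.6
gripper_force: 60.0
time_s: 16.53
ee_pos: [579.9, 76.2, 150.1]
ee_rot: [180.0, -0.0, 90.0]
force: [1.7, 0.7, -4.7]
gripper_width: 38.7
gripper_force: 60.0
time_s: 17.2
ee_pos: [580.6, 137.2, 149.5]
ee_rot: [-180.0, 0.0, 90.0]
force: [0.5, 0.3, -4.6]
gripper_width: 38.9
gripper_force: 60.0
0.67 [253.2, 121.3, 211.9, 240.2] rect c [570.7 190.1] size [230.3 189.6] ang 89.8 z pct [10.7 51.8 62.6]
plane [1.71664163e-03 3.21914822e-02 4.28609011e+01] 20667 rect c [573.8 188.7] size [234.6 165.5] ang 86.9 z pct [46.8 51.6 54.2]
fence rect c [635.3 206. ] size [191.1  28.8] ang 80.8 z pct [57.1 60.9 65. ]
at [580.6 137.7 149.4] [-180.    0.   90.] t 17.35 shift [73.3 -9.6 29.4] roll 0.001 q [12. 22. 90. -0. 69. 12.]
```

View pics/w4.png

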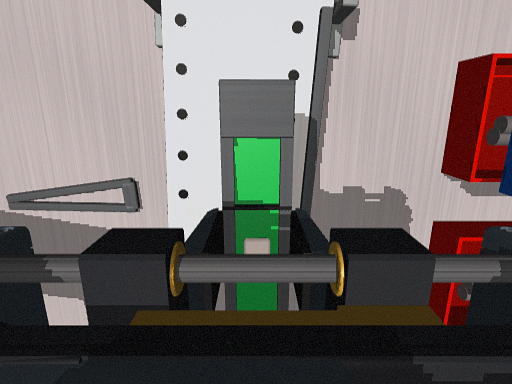

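The plate's top is a plane tilted 0.032 as expected, about 50.6 mm high at its centre. The fence is at the right (col 318), and the level hangs straight above the plate. Moving over the centre and lowering.

```bash
python3 -m pendant '{"translation":[[10,-3,0],[20,-3,5],[20,-3,10],[15,-3,12],[8,0,12],[0,0,12],[0,0,12],[0,0,10]],"roll":[0,0,0,0,0,0,0,0],"hand":[255,255,255,255,255,255,255,255]}' 60
python3 -m pendant '{"translation":[[0,0,6],[0,0,4],[0,0,2],[0,0,1],[0,0,1],[0,0,1],[0,0,0],[0,0,0]],"roll":[0,0,0,0,0,0,0,0],"hand":[255,255,255,255,255,255,255,255]}' 60
```

```text
time_s: 18.02
ee_pos: [567.9, 211.7, 75.1]
ee_rot: [-179.9, 0.0, 90.1]
force: [0.5, -0.1, -5.0]
gripper_width: 39.0
gripper_force: 60.0
time_s: 18.68
ee_pos: [568.6, 211.5, 61.8]
ee_rot: [180.0, -0.0, 90.1]
force: [0.2, 0.0, -4.7]
gripper_width: 39.1
gripper_force: 60.0
```

```bash
python3 -m pendant '{"translation":[[0,0,0.5],[0,0,0.5],[0,0,0.5],[0,0,0.5],[0,0,0.5],[0,0,0],[0,0,0],[0,0,0]],"roll":[0,0,0,0,0,0,0,0],"hand":[255,255,255,255,255,255,255,255]}' 60
```

```text
time_s: 19.35
ee_pos: [568.4, 211.3, 59.1]
ee_rot: [180.0, 0.0, 90.1]
force: [-0.6, -2.1, -2.6]
gripper_width: 38.8
gripper_force: 60.0
```

Touching at the high end. Opening just enough, then going straight up.

```bash
python3 -m pendant '{"translation":[[0,0,0],[0,0,0],[0,0,0],[0,0,0],[0,0,0],[0,0,0],[0,0,-5],[0,0,-15]],"roll":[0,0,0,0,0,0,0,0],"hand":[110,110,110,110,110,110,110,110]}' 10
python3 -m pendant '{"translation":[[0,0,-20],[0,0,-30],[0,0,-35],[-20,0,-30],[-40,0,-10],[-40,0,0],[-40,0,0],[-40,0,0]],"roll":[0,0,0,0,0,0,0,0],"hand":[110,110,110,110,110,110,60,60]}' 10
python3 - <<'E'
from h import *
p=env.grab_frame("wrist"); save(p,"w5"); s=env.state(); print(s["ee_pos"],s["gripper_width"])
for r in env.regions_of(p,"level")[:1]:
    P=pts(p,r["pixels"]);print(r["score"],*summ(P[P[:,2]>75])); 
for r in env.regions_of(p,"stand")[:1]:
    P=pts(p,r["pixels"]); Q=P[(P[:,2]>38)&(P[:,2]<50)&(P[:,1]<97)]; print("tongue",*summ(Q)); Q=P[(P[:,2]>38)&(P[:,2]<58)&(P[:,1]<300)]; print("plate",*summ(Q), [(k,np.percentile(Q[abs(Q[:,1]-k)<3][:,0],[1,99]).round(1)) for k in(75,110,200)])
    b=pts(p); b=b[(b[:,2]<6)&(abs(b[:,0]-521)<30)&(b[:,1]<60)]; print("bench z",np.median(b[:,2]))
togo(496,-294,200,164)
E
```

```text
time_s: 20.02
ee_pos: [566.8, 211.0, 77.3]
ee_rot: [-179.7, 0.1, 90.1]
force: [0.5, -0.2, -0.1]
gripper_width: 52.2
gripper_force: 0.0
time_s: 20.68
ee_pos: [568.6, 30.0, 204.9]
ee_rot: [179.9, 0.0, 90.2]
force: [0.4, -0.4, -0.7]
gripper_width: 62.4
gripper_force: 0.0
[568.41439189  22.32426212 204.73845518] 66.25646477561799
0.71 rect c [567.9 160.9] size [40.1 82.8] ang 0.2 z pct [83.1 87.6 90.9]
tongue rect c [560.  76.] size [151.1  40.4] ang 0.2 z pct [44.4 46.3 48.1]
plate rect c [563.3 135.1] size [162.1 150.7] ang 87.1 z pct [45.3 48.4 55.9] [(75, array([485.2, 534.8])), (110, array([488.8, 632.1])), (200, array([493.1, 629.7]))]
bench z 1.2026158248261254
at [568.7  29.1 204.5] [180.    0.   89.9] t 20.83 shift [-323.3  -71.9    4.5] roll -1.294 q [ 2. 17. 88. -0. 74.  2.]
```

View pics/w5.png

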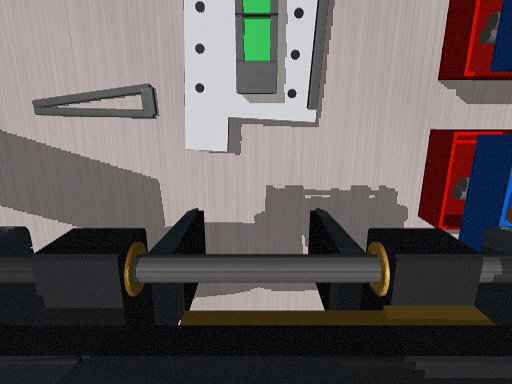

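The level lies on the plate at (257,50), released and along it. The tongue is at (207,135): about x 485–535 with its end at y≈56, so the foot is near (509.5, 66) and the plate yaw about 87°. Next, the wedge.

```bash
python3 -m pendant '{"translation":[[-20,-8,0],[-35,-8,0],[-40,-8,0],[-40,-8,0],[-40,-8,0],[-40,-8,0],[-40,-8,0],[-40,-8,0]],"roll":[0,0,0,0,0,0,0,0],"hand":[0,0,0,0,0,0,0,0]}' 60
python3 -m pendant '{"translation":[[-28,-8,0],[0,0,0],[0,0,0],[0,0,0],[0,0,0],[0,0,0],[0,0,0],[0,0,0]],"roll":[0,-0.12,-0.12,-0.12,-0.12,-0.12,-0.12,-0.12],"hand":[0,0,0,0,0,0,0,0]}' 60
python3 -m pendant '{"translation":[[0,0,0],[0,0,0],[0,0,0],[0,0,0],[0,0,0],[0,0,0],[0,0,0],[0,0,0]],"roll":[-0.12,-0.12,-0.12,-0.094,0,0,0,0],"hand":[0,0,0,0,0,0,0,0]}' 60
python3 - <<'E'
from h import *
p=env.grab_frame("wrist"); save(p,"w6")
for r in env.regions_of(p,"wedge"):
    P=pts(p,r["pixels"])
    if len(P)<50: continue
    print(round(r["score"],2),np.round(r["rect"]),*summ(P)); H=P[P[:,2]>50]
    if len(H)>20: print("  handle top",*summ(H))
togo(496,-294,40,164.3)
E
```

```text
time_s: 21.5
ee_pos: [505.5, -264.0, 204.3]
ee_rot: [179.9, -0.0, 90.2]
force: [0.4, -0.4, -0.4]
gripper_width: 91.4
gripper_force: 0.0
time_s: 22.17
ee_pos: [498.4, -290.3, 204.1]
ee_rot: [180.0, 0.0, 138.7]
force: [-0.8, 0.1, -0.5]
gripper_width: 90.8
gripper_force: 0.0
time_s: 22.83
ee_pos: [497.7, -291.2, 204.0]
ee_rot: [180.0, 0.0, 164.2]
force: [-0.2, -0.3, -1.1]
gripper_width: 91.2
gripper_force: 0.0
0.82 [ 94.  68.  86. 135.] rect c [ 327.1 -457. ] size [ 72.9 166.7] ang 55.2 z pct [ 1.5 15.  57.6]
  handle top rect c [ 382.2 -478.6] size [30.2 20.1] ang 55.0 z pct [51.1 56.9 58.8]
0.81 [254. 116.  35. 130.] rect c [ 438.3 -279.4] size [ 47.  164.5] ang 73.9 z pct [ 2.9 15.5 57.7]
  handle top rect c [ 494.8 -294.1] size [29.3 19.1] ang 74.3 z pct [53.7 57.  58.7]
0.73 [162. 310.  33.  33.] rect c [ 666.5 -480.8] size [46.7 53.4] ang 61.9 z pct [ 3.7 15.2 18.5]
at [ 497.5 -291.4  204. ] [180.    0.  164.2] t 22.93 shift [  0.8  -2.9 164. ] roll -0.001 q [ -32.   18.   88.    0.   75. -106.]
```

View pics/w6.png

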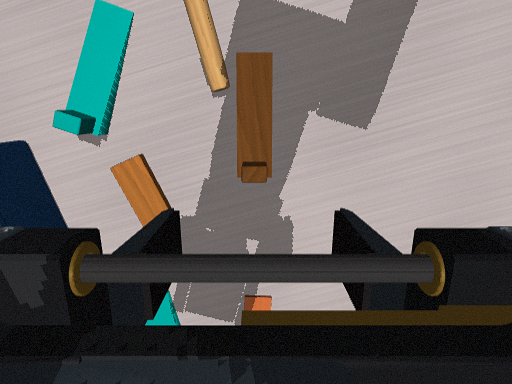

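The wooden wedge is at (254,115), handle at (254,172), centred between the open fingers. Descending to a tip height of about 31 mm, above the wedge's shoulders, and gripping.

```bash
python3 -m pendant '{"translation":[[1.7,-3.2,30],[0,0,35],[0,0,35],[0,0,30],[0,0,22],[0,0,13],[0,0,6],[0,0,2]],"roll":[0,0,0,0,0,0,0,0],"hand":[80,80,80,80,80,80,80,80]}' 50
python3 -m pendant '{"translation":[[0,0,0],[0,0,0],[0,0,0],[0,0,0],[0,0,0],[0,0,0],[0,0,0],[0,0,0]],"roll":[0,0,0,0,0,0,0,0],"hand":[255,255,255,255,255,255,255,255]}' 50
python3 -m pendant '{"translation":[[0,0,0],[0,0,0],[0,0,-2],[0,0,-5],[0,0,-10],[0,0,-15],[0,0,-15],[0,0,-13]],"roll":[0,0,0,0,0,0,0,0],"hand":[255,255,255,255,255,255,255,255]}' 50
python3 - <<'E'
from h import *
togo(500.7,-114,92,87)
p=env.grab_frame("wrist")
for r in env.regions_of(p,"wedge")[:3]:
    P=pts(p,r["pixels"]); print(round(r["score"],2),np.round(r["rect"]),*summ(P))
E
```

```text
time_s: 23.6
ee_pos: [494.4, -294.0, 29.9]
ee_rot: [180.0, -0.1, 164.2]
force: [-0.3, 0.1, -0.6]
gripper_width: 62.9
gripper_force: 0.0
time_s: 24.27
ee_pos: [494.9, -294.3, 31.1]
ee_rot: [-180.0, 0.0, 164.3]
force: [0.3, 0.3, -0.2]
gripper_width: 12.1
gripper_force: 0.0
time_s: 24.93
ee_pos: [495.3, -294.5, 92.9]
ee_rot: [-180.0, 0.1, 164.3]
force: [0.1, -0.1, -0.5]
gripper_width: 0.4
gripper_force: 0.0
at [ 495.3 -294.5   92.9] [-1.800e+02  1.000e-01  1.643e+02] t 24.93 shift [ 43.8 175.2   0.7] roll 1.348 q [ -32.   22.   97.   -0.   60. -106.]
0.9 [257. 120.  51. 184.] rect c [ 437.1 -277.8] size [ 48. 161.] ang 74.8 z pct [ 4.2 15.4 57.6]
0.87 [ 41.  74.  82. 144.] rect c [ 334.1 -454.3] size [ 60.7 128.3] ang 55.1 z pct [ 3.3 16.5 53.8]
```

The fingers closed above the handle. With the level, too, a reported height of 10.8 missed, 9.5 only just caught and 7.4 held. So the real fingertips sit about 30 mm above the reported TCP. I'll redo the grasp 29 mm lower, watching the force.

```bash
python3 -m pendant '{"translation":[[0,0,0],[0,0,0],[0,0,0],[0,0,0],[0,0,0],[0,0,0],[0,0,10],[0,0,15]],"roll":[0,0,0,0,0,0,0,0],"hand":[80,80,80,80,80,80,80,80]}' 50
python3 -m pendant '{"translation":[[0,0,15],[0,0,15],[0,0,12],[0,0,10],[0,0,6],[0,0,4],[0,0,2],[0,0,0]],"roll":[0,0,0,0,0,0,0,0],"hand":[80,80,80,80,80,80,80,80]}' 50
python3 - <<'E'
from h import *
p=env.grab_frame("wrist"); z=p["z_map"]
P=pts(p); from scipy.spatial.transform import Rotation as R
s=env.state(); r=R.from_euler("xyz",s["ee_rot"],degrees=True); L=r.inv().apply(P-s["ee_pos"])
F=L[(abs(L[:,0])<20)&(abs(L[:,1])>25)&(abs(L[:,1])<65)&(P[:,2]>8)]; print(s["ee_pos"],len(F),"finger lowest world z",np.percentile(P[(abs(L[:,0])<20)&(abs(L[:,1])>25)&(abs(L[:,1])<65)&(P[:,2]>12)][:,2],[0,2,10,50]) if len(F) else 0)
E
```

```text
time_s: 25.7
ee_pos: [495.9, -294.9, 66.4]
ee_rot: [-179.9, 0.2, 164.3]
force: [-0.5, -0.3, -0.1]
gripper_width: 51.0
gripper_force: 0.0
time_s: 26.37
ee_pos: [495.0, -294.3, 1.8]
ee_rot: [-180.0, 0.0, 164.3]
force: [0.3, 1.1, -0.4]
gripper_width: 62.8
gripper_force: 0.0
[ 495.15985757 -294.415474      2.19003923] 7482 finger lowest world z [31.63524352 36.47752392 49.3649143  87.98254611]
```

The depth image agrees: the lowest finger point is at about 32 mm. Closing.

```bash
python3 -m pendant '{"translation":[[0,0,0],[0,0,0],[0,0,0],[0,0,0],[0,0,0],[0,0,0],[0,0,0],[0,0,0]],"roll":[0,0,0,0,0,0,0,0],"hand":[255,255,255,255,255,255,255,255]}' 50
python3 -m pendant '{"translation":[[0,0,0],[0,0,0],[0,0,-2],[0,0,-6],[0,0,-10],[0,0,-15],[0,0,-15],[0,0,-12]],"roll":[0,0,0,0,0,0,0,0],"hand":[255,255,255,255,255,255,255,255]}' 50
python3 - <<'E'
from h import *
p=env.grab_frame("wrist")
for r in env.regions_of(p,"wedge")[:2]:
    P=pts(p,r["pixels"]); print(round(r["score"],2),np.round(r["rect"]),*summ(P))
togo(500.7,-114,62,87)
E
```

```text
time_s: 27.08
ee_pos: [495.0, -294.3, 2.2]
ee_rot: [-180.0, 0.0, 164.3]
force: [-0.3, 0.4, 2.2]
gripper_width: 29.6
gripper_force: 50.0
time_s: 27.75
ee_pos: [495.3, -294.6, 63.7]
ee_rot: [-180.0, 0.1, 164.3]
force: [-0.5, -0.1, -1.5]
gripper_width: 29.5
gripper_force: 50.0
0.85 [257. 127.  77. 254.] rect c [ 433.5 -272.8] size [ 61.6 140.7] ang 69.7 z pct [ 66.4  76.6 118.9]
0.68 [ 30.  75.  59. 148.] rect c [ 353.7 -440.2] size [ 37.8 120.5] ang 66.4 z pct [ 2.2 14.8 27.3]
at [ 496.5 -295.3   64.7] [-179.9    0.3  164.3] t 27.85 shift [ 45.2 175.7   2.2] roll 1.348 q [ -32.   24.   99.   -0.   56. -106.]
```

```bash
python3 -m pendant '{"translation":[[4,15,0],[7,29,0],[9,35,0],[9,35,0],[8,30,0],[5,20,0],[2,11,0],[0,0,0]],"roll":[0,0,0,0,0,0,0,0.1],"hand":[255,255,255,255,255,255,255,255]}' 50
python3 -m pendant '{"translation":[[0,0,0],[0,0,0],[0,0,0],[0,0,0],[0,0,0],[0,0,0],[0,0,0],[0,0,0]],"roll":[0.12,0.12,0.12,0.12,0.12,0.12,0.12,0.12],"hand":[255,255,255,255,255,255,255,255]}' 50
python3 -m pendant '{"translation":[[0,0,0],[0,0,0],[0,0,10],[0,0,12],[0,0,12],[0,0,10],[0,0,6],[0,0,3]],"roll":[0.12,0.12,0.04,0,0,0,0,0],"hand":[255,255,255,255,255,255,255,255]}' 50
python3 - <<'E'
from h import *
togo(500.7,-114,2,87)
p=env.grab_frame("wrist"); save(p,"w7")
for r in env.regions_of(p,"wedge")[:1]:
    P=pts(p,r["pixels"]); print(round(r["score"],2),np.round(r["rect"]),*summ(P))
    T=P[P[:,2]<30]; print("tip y",np.percentile(T[:,1],[95,99,100]).round(1),[(k,np.percentile(T[abs(T[:,1]-k)<4][:,0],[3,97]).round(1),np.median(T[abs(T[:,1]-k)<4][:,2]).round(1)) for k in(-80,-60,-20,10)])
for r in env.regions_of(p,"stand")[:1]:
    P=pts(p,r["pixels"]); P=P[(P[:,2]>36)&(P[:,2]<54)]
    print("tongue",[(k,np.percentile(P[abs(P[:,1]-k)<4][:,0],[2,98]).round(1)) for k in(65,75,85,130) if (abs(P[:,1]-k)<4).sum()>9]); print("end",np.percentile(P[P[:,0]<530][:,1],[0.2,1,3]))
E
```

```text
time_s: 28.52
ee_pos: [499.2, -111.1, 61.4]
ee_rot: [180.0, -0.1, 158.6]
force: [-0.6, -0.5, -1.8]
gripper_width: 29.3
gripper_force: 50.0
time_s: 29.18
ee_pos: [499.4, -113.9, 61.3]
ee_rot: [-179.9, -0.0, 103.2]
force: [0.2, -0.1, -1.4]
gripper_width: 29.5
gripper_force: 50.0
time_s: 29.85
ee_pos: [499.2, -113.7, 7.7]
ee_rot: [-179.9, -0.0, 87.5]
force: [0.8, -0.0, -2.7]
gripper_width: 29.8
gripper_force: 50.0
at [ 499.2 -113.7    7.7] [-179.9   -0.    87.5] t 29.85 shift [-0.2  1.5  5.7] roll 0.008 q [-14.  23. 111.  -0.  45. -12.]
0.81 [258. 127.  76. 254.] rect c [502.5 -46.6] size [135.6  47.8] ang 89.0 z pct [10.7 20.8 62.9]
tip y [14.9 19.4 21.5] [(-80, array([479.8, 521.5]), np.float64(26.0)), (-60, array([480.9, 522.3]), np.float64(22.9)), (-20, array([482.5, 524.1]), np.float64(16.8)), (10, array([484.4, 525.6]), np.float64(12.1))]
```

View pics/w7.png

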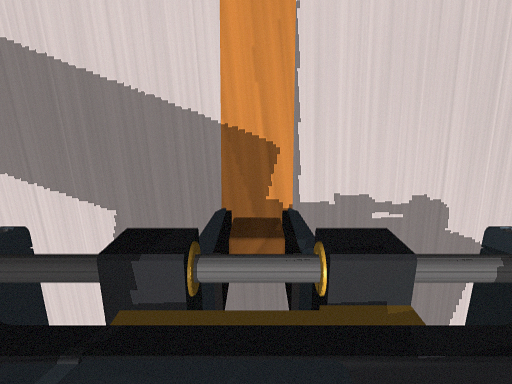

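The gripper holds the wedge straight at (258,110), pointing toward the foot. I'll set it on the bench and slide it in.

```bash
python3 -m pendant '{"translation":[[0,1.5,2],[0,0,1.5],[0,0,1],[0,0,0.5],[5,0,0],[10,0,0],[15,0,0],[15,0,0]],"roll":[0,0,0,0,0,0,0,0],"hand":[255,255,255,255,255,255,255,255]}' 50
python3 -m pendant '{"translation":[[12,0,0],[8,0,0],[8,0,0],[6,0,0],[4,0,0],[4,0,0],[0,0,0],[0,0,0]],"roll":[0,0,0,0,0,0,0,0],"hand":[255,255,255,255,255,255,255,255]}' 50
cat >> h.py <<'E'
def bubble():
    for n in("scene","top"):
        p=env.grab_frame(n); f=p["frame"].astype(int); P=np.full((384,512,3),np.nan)
        z=p["z_map"]; v,u=np.nonzero(z>0); P[v,u]=pts(p)
        box=(abs(P[...,0]-568)<24)&(P[...,1]>115)&(P[...,1]<310)&(P[...,2]>72)
        R,G,B=f[...,0],f[...,1],f[...,2]
        gr=box&(G>R+40)&(G>B+40); 
        if gr.sum()<5: print(n,"no vial"); continue
        gy=P[gr]; lo,hi=np.percentile(gy[:,1],[1,99]); xx=np.median(gy[:,0])
        wh=box&(np.minimum(np.minimum(R,G),B)>110)&(abs(P[...,0]-xx)<11)&(P[...,1]>lo-2)&(P[...,1]<hi+2)
        L=P[box]; 
        print(n,"vial",np.round([lo,hi,(lo+hi)/2],1),"level",np.percentile(L[:,1],[1,99]).round(1),"bubble y",np.percentile(P[wh][:,1],[5,50,95]).round(1) if wh.sum() else None,wh.sum())
E
python3 - <<'E'
from h import *
bubble(); togo(500,0,2,87)
E
```

```text
time_s: 30.67
ee_pos: [503.5, -67.9, 4.0]
ee_rot: [180.0, -0.0, 87.4]
force: [-0.3, 0.2, -3.4]
gripper_width: 29.6
gripper_force: 50.0
time_s: 31.33
ee_pos: [505.1, -29.5, 3.7]
ee_rot: [-180.0, 0.3, 87.6]
force: [-0.0, -10.2, -5.2]
gripper_width: 29.6
gripper_force: 50.0
scene vial [153.  267.6 210.3] level [120.3 298.6] bubble y [227.9 240.5 253.1] 25
top vial [148.6 265.9 207.3] level [121.1 297.5] bubble y [227.5 240.5 251. ] 37
at [505.  -29.5   3.6] [-180.     0.3   87.6] t 31.43 shift [29.2 -6.2  1.5] roll 0.011 q [ -4.  23. 113.  -0.  44.  -2.]
```

```bash
python3 -m pendant '{"translation":[[4,0,0.7],[4,0,0.7],[5,0,0],[5,0,0],[5,0,0],[5,0,0],[4,0,0],[3,0,0]],"roll":[0,0,0,0,0,0,0,0],"hand":[255,255,255,255,255,255,255,255]}' 50
python3 -m pendant '{"translation":[[0,0,0],[0,0,0],[0,0,0],[0,0,0],[0,0,0],[0,0,0],[0,0,0],[0,0,0]],"roll":[0,0,0,0,0,0,0,0],"hand":[255,255,255,255,255,255,255,255]}' 50
python3 - <<'E'
from h import *
bubble()
E
```

```text
time_s: 32.1
ee_pos: [506.8, 4.6, 2.7]
ee_rot: [-180.0, 0.3, 87.6]
force: [-1.2, -15.4, -0.4]
gripper_width: 29.9
gripper_force: 50.0
time_s: 32.77
ee_pos: [506.8, 5.1, 2.5]
ee_rot: [-180.0, 0.3, 87.6]
force: [-0.4, -12.0, -2.6]
gripper_width: 29.9
gripper_force: 50.0
scene vial [153.6 268.  210.8] level [121.1 299.4] bubble y [203.9 216.8 228.4] 25
top vial [152.  265.2 208.6] level [120.5 298.4] bubble y [203.8 216.3 226.9] 44
```

The bubble is about 7 mm toward the pivot end, so about 11 mm more.

```bash
python3 -m pendant '{"translation":[[3,0,0],[3,0,0],[3,0,0],[2,0,0],[0,0,0],[0,0,0],[0,0,0],[0,0,0]],"roll":[0,0,0,0,0,0,0,0],"hand":[255,255,255,255,255,255,255,255]}' 50
python3 -m pendant '{"translation":[[0,0,0],[0,0,0],[0,0,0],[0,0,0],[0,0,0],[0,0,0],[0,0,0],[0,0,0]],"roll":[0,0,0,0,0,0,0,0],"hand":[255,255,255,255,255,255,255,255]}' 50
python3 - <<'E'
from h import *
bubble()
E
```

```text
time_s: 33.53
ee_pos: [506.9, 15.9, 2.4]
ee_rot: [-180.0, 0.3, 87.6]
force: [-0.6, -13.3, -2.1]
gripper_width: 30.0
gripper_force: 50.0
time_s: 34.2
ee_pos: [506.9, 15.9, 2.4]
ee_rot: [-180.0, 0.3, 87.6]
force: [-0.9, -13.0, -2.2]
gripper_width: 29.6
gripper_force: 50.0
scene vial [153.3 267.6 210.5] level [121.4 299.2] bubble y [198.6 210.3 224.2] 28
top vial [151.8 269.1 210.4] level [120.8 298.2] bubble y [197.4 209.4 223.4] 48
```

Centred. Letting go, rising clear, then checking from above.

```bash
python3 -m pendant '{"translation":[[0,0,0],[0,0,0],[0,0,0],[0,0,0],[0,0,0],[0,0,0],[0,0,-5],[0,0,-15]],"roll":[0,0,0,0,0,0,0,0],"hand":[120,120,120,120,120,120,120,120]}' 20
python3 -m pendant '{"translation":[[0,0,-25],[0,0,-35],[0,0,-35],[0,0,-35],[0,0,-30],[20,0,-20],[35,0,0],[35,0,0]],"roll":[0,0,0,0,0,0,0,0],"hand":[120,120,120,120,120,120,120,120]}' 20
python3 -m pendant '{"translation":[[25,0,0],[10,0,0],[0,0,0],[0,0,0],[0,0,0],[0,0,0],[0,0,0],[0,0,0]],"roll":[0,0,0,0,0,0,0,0],"hand":[120,120,120,120,120,120,120,120]}' 20
python3 - <<'E'
from h import *
bubble(); p=env.grab_frame("wrist"); save(p,"w8")
for r in env.regions_of(p,"wedge")[:1]:
    P=pts(p,r["pixels"]); print(r["score"],*summ(P)); H=P[P[:,2]>50]; print(*summ(H))
E
```

```text
time_s: 34.97
ee_pos: [505.7, 19.0, 21.4]
ee_rot: [-179.7, 0.0, 87.5]
force: [0.3, -0.1, 0.5]
gripper_width: 48.3
gripper_force: 0.0
time_s: 35.63
ee_pos: [512.3, 109.5, 205.0]
ee_rot: [179.7, -0.1, 87.3]
force: [1.1, -0.1, -0.7]
gripper_width: 48.2
gripper_force: 0.0
time_s: 36.3
ee_pos: [512.9, 142.9, 202.6]
ee_rot: [180.0, 0.0, 87.4]
force: [-0.9, 0.2, -0.1]
gripper_width: 47.9
gripper_force: 0.0
scene vial [154.4 268.1 211.3] level [117.  295.6] bubble y [198.5 211.4 223.8] 28
top no vial
0.77 rect c [500.1  94.8] size [ 44.  159.8] ang 7.6 z pct [20.2 22.7 24.9]
rect c [517.2 116.6] size [  2.5 121.1] ang 6.7 z pct [ 52.9 189.9 325.1]
```

View pics/w8.png

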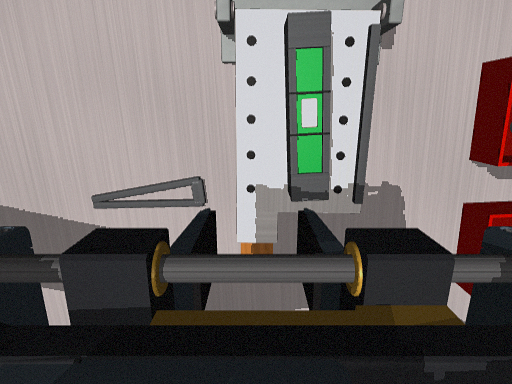

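The bubble at (309,112) sits midway between the lines (rows 93 and 134), and the wedge is under the tongue at (257,248). The arm is clear of everything, so I'm handing in.

```bash
python3 -c "
from workcell import env
print(env.job_done())"
```

```text
the job is handed in; nothing more can be done
None
```

The job is handed in at about 36 s (no verdict came back): the level lies lengthwise on the plate, and the wooden wedge is under the foot with the bubble centred between its lines, the arm clear and nothing else touched.

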